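# Uncover the lamp in the light-curing box

### The arm

A 6-joint arm with a two-finger parallel gripper is mounted at the origin on the work surface. World frame = base frame: x ahead of the robot, y to its left, z up, the work surface at z = 0. Lengths are in m, angles in rad, forces in N, time in s.
With the tool pointing down it reaches from about 0.25 to 0.775 m from the base axis. Payload 4 kg.
Tool frame: the origin (TCP) lies at the centre of the arm's flange, where the gripper is bolted on; the fingertips stand 199 mm ahead of it and the grasp point (between the pads) lies 180 mm ahead of it (robot.tcp_to_tips is the z of the fingertips in the tool frame, in m); z points along the fingers, y is the line along which they close (so a half turn about z gives the same grasp; the last joint's range is limited). The gripper opens to 94 mm and grips with 3 to 60 N. Pads are 16 mm wide; open, the fingers measure 119 mm over their backs; the gripper's body (75 mm by 177 mm) begins 78 mm behind the grasp point.
Start: joints at [1.089, 0.087, 1.371, -0, 1.684, -0.103], TCP at [0.203, 0.511, 0.405] pointing down, gripper open.
Joint ranges: [-3.1, 3.1], [-0.76, 2.03], [0.27, 2.55], [-1.08, 4.22], [0.17, 2.65], [-2.57, 2.57]. Speed limits (rad/s): [2.79, 2.79, 3.14, 3.14, 3.14, 3.14].

### API

Orientations are given as [roll, pitch, yaw] about the fixed x, y, z axes, in that order (R = Rz(yaw) Ry(pitch) Rx(roll)).
In Python, from bench import robot gives the robot as it stands.
- The arm moves only by the tool play_rows, never from a script. Its arguments are lists of equal length, an entry for each row: "translation": the shift along the tool's x, y, z scaled (see below), a list of three; "twist": the turn, a rotation vector about the tool's x, y, z scaled (see below), a list of three; "gripper": the opening, from -1 (shut) to 1 (fully open). A call has 1 to 8 rows; each row shifts and turns the commanded pose from where the row before left it, along the tool's axes as they then stand; what a row does not reach is not made up. The controller multiplies each number of a shift by 0.04 m and each number of a turn by 0.1 rad. A row lasts 1/10 s, in which the tool goes at most 50 mm and 8.59 degrees, less where a joint would pass 70% of its speed; a pose out of reach is approached as far as the arm can. A call with a number of a shift or a turn outside -1 to 1 is refused whole. A call with a gripper value outside its range is refused whole. The fingers move at their own pace and stop on an object; the grip force is fixed at half the most. Time passes only in rows, so rows that do not move let the fingers close. It gives the time, the measured TCP pose, the force, the opening and the grip force at its end, in the units of the state.
- robot.get_obs(): the state, without advancing time (a new reading comes with each control period).
- robot.snapshot(name): name is "side" or "top"; returns the picture (400x640x3 uint8, red, green, blue); there is no depth.
- robot.camera_model(name): a dict with "camera_matrix" (3x3 intrinsics, pixels), "rvec" (rotation vector, rad) and "tvec" (3), from world to camera coordinates, as OpenCV has them. Camera axes: x right, y down, z forward; pixel columns grow to the right and rows downward; lengths in m; the calibration is good to about 2 mm. A picture is of the moment at which its call begins. camera_model takes no time and is no camera call.
- robot.close_job(): hands the job in; it is judged then, once.
Trained networks look in the newest picture that a camera, given by its name, has taken for a name from the list of things; names that differ only in an ending like _2 or _b are one class to them, and where a whole thing is asked for, a point or a joint stands for the part that bears it (a point fixed in the world has none). Each returns a list of dicts, best first, with "score" (0 to 1); they miss things now and then, are a little off and sometimes report something else, mostly with a low value. They report only what shows in the picture. A call takes as long as a camera call. They do not tell look-alikes from the thing itself.
- robot.recognise(name, camera): "centre" ([x, y, z] in m, in world coordinates, good to about 4 mm: the middle of the surface that is visible of it).
- robot.spot_point(name, camera): "centre" ([x, y, z] in m, in world coordinates, good to about 4 mm: a listed point, or the origin of a listed thing).
The state is a dict: "time": time; "joint_positions": joint angles; "qvel": joint speeds; "joint_torque": joint torques, N m; "tool_pos": TCP position; "ee_rot": TCP orientation; "wrist_force": force on the tool from outside, world axes, zero at the start; "wrist_torque": the same for the moment, N m; "width": finger opening in m; "finger_force": force on a finger pad.
Only numpy, scipy, OpenCV 4.12 (cv2) and the standard library are available. Lean on these libraries where they do the work, as an engineer would, in place of code of your own. Each camera call takes 0.05 s, during which the arm holds its last target. There are 200 camera calls.

### The job

Get the curing box ready for use: lift its amber hood by the red bar and swing it back past the point where its springs take over, so that it stays wide open by itself. Then take the orange-handled flat pry tool, lever the white snap-fit cover up off its two catches at the notch in the lamp, keeping the gripper's fingers off the cover, and leave it loose in the box. Finally lay the tool flat on the bench clear of the box; leave the hood open and do not disturb the other things on the bench.

Things in the scene. Friction and masses are not known exactly. Their poses are not given: they have to be found in the camera images.
- curer: Curing box, fixed: grey base 240 (x) x 270 (y) x 45 mm high. Origin under its centre; x runs from its front (red hood bar, robot side) to its back (hinge), z up. On it stands the dark lamp housing, x 0 to 92, y +-50, cover seat at z 107. Sprung brass balls (10 mm) at x 12, y +-38 hold the cover's side edges down; dark rims beside the cover rise to z 115, behind it a lip hooks its far edge
- hood (a joint): Angle of the amber see-through hood in rad: 0 shut, up to 1.75 wide open (its stop). The hood is a five-sided box, 207 x 246 x 98 mm high, hinged along its rear lower edge; the front swings up and back. Springs pull it shut below about 0.9 and carry it open by themselves beyond; lifting takes about 6 N at the bar
- hood_hinge (a point): Middle of the hood's hinge axis, in the box frame at x 100, y 0, z 47 mm; the axis runs along the box's y
- hood_handle (a point): Middle of the red round bar that lifts the hood: 12 mm diameter, 142 long along the box's y, 50 mm in front of the hood's face on two black stems at y +-65. Hood shut: 257 mm in front of and 75 above the hinge axis, 122 above the bench, 23 below the hood's top. Fixed to the hood, but round: it can turn between fingers as the hood swings
- notch (a point): Middle of the front edge of the notch floor in the lamp housing, under the cover's front edge: box frame x 0, y 0, z 100 mm. The notch is a slot open to the front, 46 wide (y), 40 deep (x), 7 mm high from this floor up to the underside of the cover; its front edge serves as the fulcrum. Axes: as the box
- seat_edge (a point): Where the middle of the cover's front lower edge lies when it is snapped home: box frame x 4, y 0, z 107 mm
- cover: White snap-fit lamp cover, loose plate 80 (x) x 70 (y) x 2 mm with raised middle (12 high in all), red stripe along its front edge; 60 g. Origin at the centre of its underside, x to the box's back. Snapped home: box frame x 44, y 0, z 107. The catches let go, at 10 to 20 N, as its front edge is levered up about 6 mm; it then stays up, resting on the balls
- cover_edge (a point): Middle of the cover's front lower edge, 40 mm in front of its origin
- pry: Flat pry tool lying on the bench, 170 mm long, 110 g. Origin under the middle of its length, level with its flat underside; x to the blade's tip, z up. Orange handle x -85 to 10, 22 wide, 28 high; steel blade x 10 to 85, 24 wide, 5 thick (the last 4 mm 3 thick), its underside level with the handle's
- pry_tip (a point): Middle of the blade tip's lower edge, 85 mm ahead of the tool's origin
- syringe: Bystander: adhesive syringe lying down, yellow barrel with a black nose and a black finger flange, 160 long, 56 wide over the flange, 33 high; origin under its middle, x axis along it
- uv_wand: Bystander: black light wand lying down, 130 long, 24 thick; origin under its middle, x along it
- case: Bystander: flat black storage case, 130 x 50 x 22 high; origin under its middle, x along the 130 side
- bottle: Bystander: amber bottle standing upright, 52 diameter, 115 high, white cap; origin at the centre of its underside
- cup: Bystander: empty clear cup standing upright, 60 diameter, 85 high; origin at the centre of its underside
There are look-alikes about, which are no part of the job. Of the things like the pry, leave any that is pink; of the rest the larger one is meant.

How it is judged:
By the outcome, as a careful person would: the job done as asked, in the order asked, and still so for the second after the job is handed in, with the robot touching nothing.
It also fails if it takes over 62 s, if anything falls off the work surface, if the arm or the gripper's body presses on something with over 40 N, if the wrist force passes 120 N, or if a joint passes its speed limit or range.

## Working session

There is one attempt and no reset: what is moved stays moved. The work goes in short steps, Python scripts to look and compute and a tool call to move; the robot and the scene stay as the last step left them, time stands still between calls to the robot, and variables do not carry over. Pictures are saved under pics/ and viewed, at most 10 in all, crops included, and the job is handed in when it is done.

Besides the shell and the picture viewer there is one more tool, called after "Request:" by a JSON object that holds its "api" and its "payload", one argument or row to a line. play_rows: Moves the arm, as the interface text tells. Its arguments: {"type":"object","properties":{"translation":{"type":"array","items":{"type":"array","items":{"type":"number","minimum":-1,"maximum":1}}},"twist":{"type":"array","items":{"type":"array","items":{"type":"number","minimum":-1,"maximum":1}}},"gripper":{"type":"array","items":{"type":"number"}}},"required":["translation","twist","gripper"]}

```bash
mkdir -p pics; ls; python3 - <<'E'
from bench import robot
import cv2
for c in("top","side"):
    cv2.imwrite(f"pics/{c}0.png",robot.snapshot(c)[:,:,::-1])
    for n in("curer","hood_handle","hood_hinge","notch","seat_edge","pry","pry_tip","syringe","uv_wand","case","bottle","cup"):
        try:
            for d in robot.spot_point(n,c)[:3]: print(c,n,[round(float(v),3) for v in d["centre"]],round(d["score"],2))
        except Exception as e: print(c,n,e)
o=robot.get_obs();print(o)
E
```

```text
pics
top curer [0.627, -0.02, 0.002] 0.82
top hood_handle [0.473, -0.051, 0.121] 0.62
top pry [0.441, -0.331, 0.004] 0.91
top pry [0.4, -0.518, -0.001] 0.74
top pry [0.295, -0.383, -0.001] 0.51
top pry_tip [0.348, -0.41, 0.002] 0.67
top pry_tip [0.414, -0.463, -0.001] 0.47
top syringe [0.601, -0.343, 0.001] 0.71
top uv_wand [0.441, 0.334, 0.001] 0.71
top case [0.594, 0.351, 0.003] 0.66
top bottle [0.38, -0.17, 0.0] 0.75
top cup [0.396, 0.181, -0.002] 0.89
side curer [0.622, -0.02, 0.0] 0.59
side hood_handle [0.468, -0.053, 0.121] 0.71
side hood_handle [0.621, -0.023, -0.001] 0.63
side notch [0.623, -0.019, 0.103] 0.7
side seat_edge [0.631, -0.017, 0.106] 0.92
side seat_edge [0.447, -0.247, 0.007] 0.46
side pry [0.296, -0.383, 0.002] 0.96
side pry [0.397, -0.514, 0.004] 0.89
side pry [0.439, -0.334, -0.001] 0.8
side pry_tip [0.413, -0.465, -0.001] 0.87
side pry_tip [0.449, -0.25, 0.002] 0.78
side pry_tip [0.348, -0.41, -0.002] 0.62
side syringe [0.606, -0.348, -0.001] 0.93
side uv_wand [0.439, 0.332, -0.0] 0.52
side case [0.588, 0.347, -0.001] 0.6
side case [0.619, -0.021, -0.0] 0.41
side bottle [0.377, -0.17, -0.004] 0.57
side cup [0.402, 0.174, -0.001] 0.65
{'time': 1.3, 'joint_positions': array([ 1.08888824e+00,  8.72412843e-02,  1.37071758e+00, -7.04446420e-06,
        1.68360770e+00, -1.03085633e-01]), 'qvel': array([ 4.30667559e-05, -2.33243850e-03,  1.00842764e-03, -1.40647293e-03,
        1.48756429e-03,  1.28768848e-03]), 'joint_torque': array([-1.89276034e-04, -3.40044665e+01, -3.02592051e+01,  7.18125701e-02,
        2.37661845e-02,  3.49807556e-05]), 'tool_pos': array([0.20340529, 0.51101138, 0.40467436]), 'ee_rot': array([3.14156743e+00, 9.64671695e-06, 2.76276941e+00]), 'wrist_force': array([-0.25966543,  0.28271501, -0.51376767]), 'wrist_torque': array([-0.01213686, -0.02204387, -0.01942531]), 'finger_force': 0.0, 'width': 0.09393506489218717}
```

View pics/top0.png

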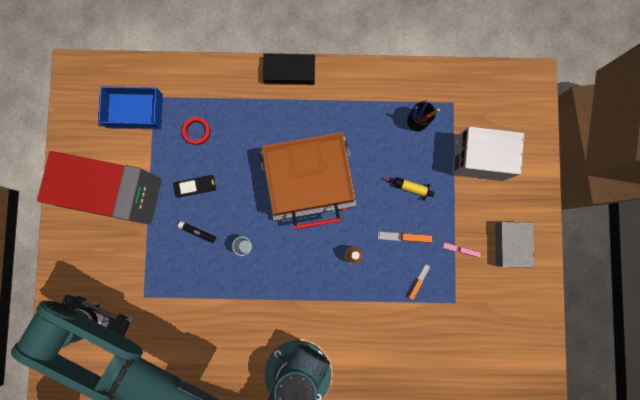

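View pics/side0.png

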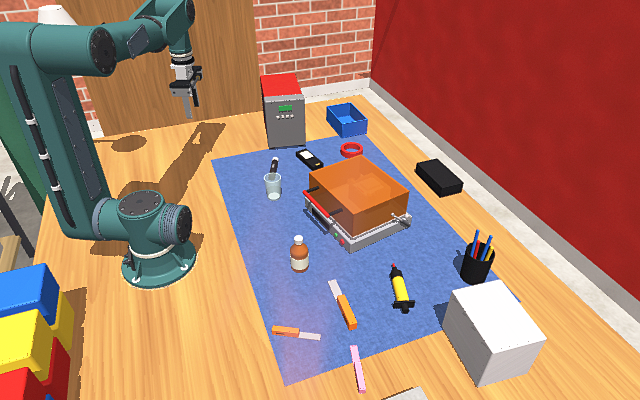

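Candidates for the pry tool in the top picture are the orange one at (405,237), a smaller orange one at (418,282), and a pink one at (461,250). By the description I choose (405,237), the larger non-pink one, with its blade pointing left towards the box side. The hood is shut, with its red bar at (316,224). Next I measure precisely and check a close crop.

```bash
cat > h.py <<'E'
import numpy as np, cv2
from bench import robot
from scipy.spatial.transform import Rotation as Ro
def ray(c,uv,z):
    m=robot.camera_model(c);K=np.array(m["camera_matrix"]);R=cv2.Rodrigues(np.array(m["rvec"],float))[0];t=np.array(m["tvec"],float).ravel()
    o=-R.T@t;uv=np.atleast_2d(uv).astype(float)
    d=(R.T@np.linalg.inv(K)@np.c_[uv,np.ones(len(uv))].T).T
    return (o+d*((z-o[2])/d[:,2])[:,None])[:,:2]
def down(yaw,tilt=0):  # tool pointing down, x along yaw; tilt = turn about tool y (tip of x up)
    return Ro.from_euler('xyz',[np.pi,0,yaw])*Ro.from_euler('y',tilt)
def pose():
    o=robot.get_obs();return np.array(o["tool_pos"]),Ro.from_euler('xyz',o["ee_rot"]),o
def plan(wps,start=None):
    """wps: (pos,Rot,rows); prints rows"""
    p,R,_=pose() if start is None else (*start,0)
    T,W=[],[]
    for q,Q,n in wps:
        q=np.array(q,float);p0,R0=p,R;rv=(R0.inv()*Q).as_rotvec()
        n0=int(np.ceil(max(np.linalg.norm(q-p0)/.038,np.linalg.norm(rv)/.1)));n=max(n or 0,n0,1)
        for k in range(1,n+1):
            pt=p0+(q-p0)*k/n;Rt=R0*Ro.from_rotvec(rv*k/n)
            t=np.round(R.inv().apply(pt-p)/.04,2)+0.;w=np.round((R.inv()*Rt).as_rotvec()/.1,2)+0.
            T.append(t.tolist());W.append(w.tolist())
            p=p+R.apply(t*.04);R=R*Ro.from_rotvec(w*.1)
    for i in range(0,len(T),8):print("T",T[i:i+8],"\n W",W[i:i+8])
    print(len(T),"end",p.round(4),R.as_euler('xyz').round(3))
    return p,R
E
python3 - <<'E'
from h import *
im=cv2.imread("pics/top0.png");hsv=cv2.cvtColor(im,cv2.COLOR_BGR2HSV);H,S,V=cv2.split(hsv)
def fit(m,c,z,n):
    ys,xs=np.nonzero(m);P=ray(c,np.c_[xs,ys],z);c0=P.mean(0);u,s,v=np.linalg.svd(P-c0);a=v[0];e=(P-c0)@a
    print(n,len(xs),c0.round(4),"ang",np.degrees(np.arctan2(a[1],a[0])).round(1),"len",np.ptp(e).round(3),"mid",(c0+a*(e.max()+e.min())/2).round(4))
m=((H<4)|(H>176))&(S>180)&(V>120);q=np.zeros_like(m);q[210:235,285:348]=1;fit(m&q,"top",.125,"bar")
m=(H>6)&(H<16)&(S>180)&(V>150);q=np.zeros_like(m);q[228:246,375:440]=1;fit(m&q,"top",.028,"handle")
q=np.zeros_like(m);q[262:302,400:435]=1;fit(m&q,"top",.028,"handle small")
m=(S<70)&(V>110);q=np.zeros_like(m);q[228:246,372:410]=1;fit(m&q,"top",.005,"blade")
im2=cv2.imread("pics/side0.png");hsv=cv2.cvtColor(im2,cv2.COLOR_BGR2HSV);H,S,V=cv2.split(hsv)
m=((H<4)|(H>176))&(S>180)&(V>110);q=np.zeros_like(m);q[185:242,300:336]=1;fit(m&q,"side",.125,"bar s")
m=(H>6)&(H<16)&(S>150)&(V>120);q=np.zeros_like(m);q[290:332,330:360]=1;fit(m&q,"side",.016,"handle s")
a=cv2.resize(im[120:305,250:490],None,fx=3.3,fy=3.2,interpolation=cv2.INTER_CUBIC);cv2.imwrite("pics/crop1.png",a)
E
```

```text
bar 137 [ 0.4709 -0.0486] ang -78.9 len 0.137 mid [ 0.471  -0.0494]
handle 159 [ 0.4369 -0.3685] ang -93.2 len 0.087 mid [ 0.4369 -0.3688]
handle small 74 [ 0.2747 -0.3641] ang 150.9 len 0.061 mid [ 0.2737 -0.3635]
blade 186 [ 0.4417 -0.2831] ang -93.8 len 0.1 mid [ 0.4407 -0.2983]
bar s 139 [ 0.4694 -0.0579] ang -78.7 len 0.146 mid [ 0.4687 -0.0547]
handle s 96 [ 0.4277 -0.3978] ang -87.1 len 0.108 mid [ 0.4264 -0.3734]
```

View pics/crop1.png

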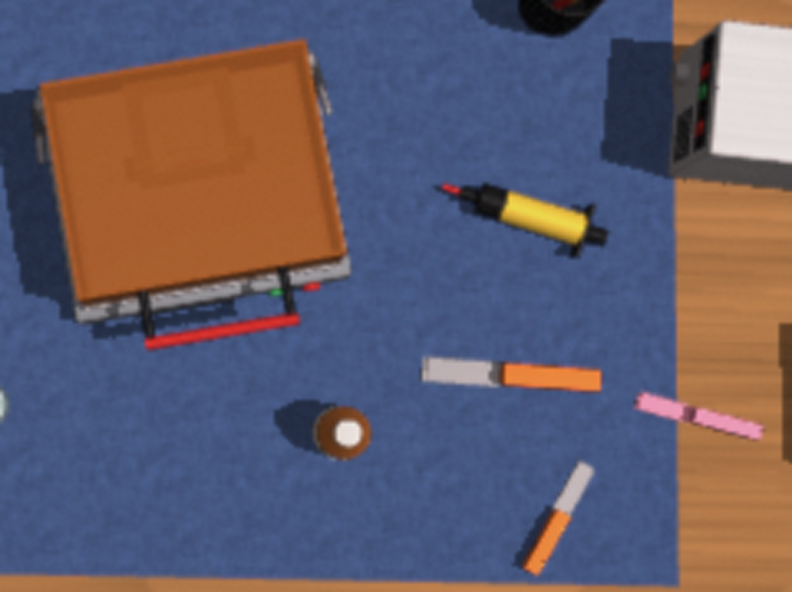

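The crop shows the larger orange tool at crop (512,375), with its steel blade to the left, and the small orange one at (558,515). The hood bar is at (222,333), box yaw ≈ 11.2°. Now I plan the approach to the bar.

```bash
cat >> h.py <<'E'
YAW=0.195;BX=np.array([np.cos(YAW),np.sin(YAW),0]);BY=np.array([-BX[1],BX[0],0]);BC=np.array([.624,-.0205,0])
def box(x,y,z): return BC+BX*x+BY*y+np.array([0,0,z])
def bar(th,phi,off=0.18):
    a=np.arctan2(75,257)+th;b=box(.1-.2677*np.cos(a),0,.047+.2677*np.sin(a))
    R=down(YAW+np.pi/2)*Ro.from_euler('x',-phi);return b-R.apply([0,0,off]),R
E
python3 - <<'E'
from h import *
p,R=bar(0,0)
s=plan([(p+[0,0,.1],R,0)]);print('down');plan([(p,R,4)],s)
print('arc');plan([(*bar(t,.7*t/1.35),1) for t in np.linspace(0,1.35,25)[1:]],(p,R))
print(bar(.05,0)[1].apply([0,0,1]),bar(1,.5)[1].apply([0,0,1]))
E
```

```text
T [[-0.67, -0.62, 0.0], [-0.71, -0.58, 0.01], [-0.73, -0.55, 0.0], [-0.77, -0.49, 0.01], [-0.8, -0.45, 0.0], [-0.82, -0.4, 0.0], [-0.84, -0.36, 0.01], [-0.87, -0.3, 0.0]] 
 W [[0.0, 0.0, 0.59], [0.0, 0.0, 0.58], [0.0, 0.0, 0.59], [0.0, 0.0, 0.59], [0.0, 0.0, 0.58], [0.0, 0.0, 0.59], [0.0, 0.0, 0.59], [0.0, 0.0, 0.58]]
T [[-0.88, -0.25, 0.01], [-0.89, -0.2, 0.0], [-0.9, -0.15, 0.0], [-0.91, -0.1, 0.01], [-0.91, -0.04, 0.0], [-0.92, 0.01, 0.01], [-0.91, 0.07, 0.0], [-0.91, 0.12, 0.0]] 
 W [[0.0, 0.0, 0.59], [0.0, 0.0, 0.58], [0.0, 0.0, 0.59], [0.0, 0.0, 0.59], [0.0, 0.0, 0.58], [0.0, 0.0, 0.59], [0.0, 0.0, 0.59], [0.0, 0.0, 0.58]]
T [[-0.9, 0.17, 0.01]] 
 W [[0.0, 0.0, 0.59]]
17 end [ 0.47   -0.0511  0.4019] [ 3.142 -0.     1.766]
down
T [[0.0, 0.0, 0.62], [0.0, 0.0, 0.63], [0.0, 0.0, 0.62], [0.0, 0.0, 0.63]] 
 W [[0.0, 0.0, 0.0], [0.0, 0.0, 0.0], [0.0, 0.0, 0.0], [0.0, 0.0, 0.0]]
4 end [ 0.47   -0.0511  0.3019] [ 3.142 -0.     1.766]
arc
T [[0.0, -0.02, -0.36], [0.0, 0.02, -0.34], [0.0, 0.04, -0.33], [0.0, 0.07, -0.32], [0.0, 0.1, -0.29], [0.0, 0.12, -0.28], [0.0, 0.15, -0.25], [0.0, 
[... 237 characters left out ...]
 0.22, -0.11], [0.0, 0.24, -0.09], [0.0, 0.24, -0.05], [0.0, 0.24, -0.03], [0.0, 0.25, 0.01]] 
 W [[-0.29, 0.0, 0.0], [-0.3, 0.0, 0.0], [-0.29, 0.0, 0.0], [-0.29, 0.0, 0.0], [-0.29, 0.0, 0.0], [-0.29, 0.0, 0.0], [-0.29, 0.0, 0.0], [-0.3, 0.0, 0.0]]
T [[0.0, 0.24, 0.05], [0.0, 0.24, 0.07], [0.0, 0.23, 0.11], [0.0, 0.22, 0.13], [0.0, 0.21, 0.17], [0.0, 0.19, 0.19], [0.0, 0.17, 0.22], [0.0, 0.16, 0.25]] 
 W [[-0.29, 0.0, 0.0], [-0.29, 0.0, 0.0], [-0.29, 0.0, 0.0], [-0.29, 0.0, 0.0], [-0.29, 0.0, 0.0], [-0.3, 0.0, 0.0], [-0.29, 0.0, 0.0], [-0.29, 0.0, 0.0]]
24 end [ 0.6249 -0.0203  0.4518] [2.442 0.    1.766]
[ 1.20143689e-16  2.37295567e-17 -1.00000000e+00] [ 0.47033931  0.09289663 -0.87758256]
```

Request:
{"api": "play_rows", "payload": {
  "translation": [
    [-0.67,-0.62,0],
    [-0.71,-0.58,0.01],
    [-0.73,-0.55,0],
    [-0.77,-0.49,0.01],
    [-0.8,-0.45,0],
    [-0.82,-0.4,0],
    [-0.84,-0.36,0.01],
    [-0.87,-0.3,0]
  ],
  "twist": [
    [0,0,0.59],
    [0,0,0.58],
    [0,0,0.59],
    [0,0,0.59],
    [0,0,0.58],
    [0,0,0.59],
    [0,0,0.59],
    [0,0,0.58]
  ],
  "gripper": [-0.06,-0.06,-0.06,-0.06,-0.06,-0.06,-0.06,-0.06]
}}

```text
time: 2.1
tool_pos: [0.3292, 0.2451, 0.4037]
ee_rot: [3.141, 0.0, 2.292]
wrist_force: [0.8, 0.7, 0.0]
width: 0.0448
finger_force: 0.0
```

Request:
{"api": "play_rows", "payload": {
  "translation": [
    [-0.88,-0.25,0.01],
    [-0.89,-0.2,0],
    [-0.9,-0.15,0],
    [-0.91,-0.1,0.01],
    [-0.91,-0.04,0],
    [-0.92,0.01,0.01],
    [-0.91,0.07,0],
    [-0.91,0.12,0]
  ],
  "twist": [
    [0,0,0.59],
    [0,0,0.58],
    [0,0,0.59],
    [0,0,0.59],
    [0,0,0.58],
    [0,0,0.59],
    [0,0,0.59],
    [0,0,0.58]
  ],
  "gripper": [-0.06,-0.06,-0.06,-0.06,-0.06,-0.06,-0.06,-0.06]
}}

```text
time: 2.9
tool_pos: [0.4547, -0.0194, 0.4025]
ee_rot: [3.141, 0.0, 1.822]
wrist_force: [0.5, 0.4, 0.3]
width: 0.0443
finger_force: 0.0
```

Request:
{"api": "play_rows", "payload": {
  "translation": [
    [-0.9,0.17,0.01],
    [0,0,0],
    [0,0,0]
  ],
  "twist": [
    [0,0,0.59],
    [0,0,0],
    [0,0,0]
  ],
  "gripper": [-0.06,-0.06,-0.06]
}}

```text
time: 3.2
tool_pos: [0.4701, -0.0515, 0.4016]
ee_rot: [-3.141, -0.001, 1.765]
wrist_force: [0.5, 0.3, -0.0]
width: 0.044
finger_force: 0.0
```

Request:
{"api": "play_rows", "payload": {
  "translation": [
    [0,0,0.62],
    [0,0,0.63],
    [0,0,0.62],
    [0,0,0.62],
    [0,0,0]
  ],
  "twist": [
    [0,0,0],
    [0,0,0],
    [0,0,0],
    [0,0,0],
    [0,0,0]
  ],
  "gripper": [-0.06,-0.06,-0.06,-0.06,-0.06]
}}

```text
time: 3.7
tool_pos: [0.4683, -0.0494, 0.2988]
ee_rot: [-3.135, -0.004, 1.768]
wrist_force: [0.1, 1.1, 0.5]
width: 0.0438
finger_force: 0.0
```

Request:
{"api": "play_rows", "payload": {
  "translation": [
    [0,0,0],
    [0,0,0],
    [0,0,0],
    [0,0,0]
  ],
  "twist": [
    [0,0,0],
    [0,0,0],
    [0,0,0],
    [0,0,0]
  ],
  "gripper": [-1,-1,-1,-1]
}}

```text
time: 4.1
tool_pos: [0.4703, -0.051, 0.3036]
ee_rot: [3.139, 0.001, 1.766]
wrist_force: [0.2, 0.3, -0.7]
width: 0.0155
finger_force: 0.0
```

Request:
{"api": "play_rows", "payload": {
  "translation": [
    [0,0,0],
    [0,0,0],
    [0,0,0]
  ],
  "twist": [
    [0,0,0],
    [0,0,0],
    [0,0,0]
  ],
  "gripper": [-1,-1,-1]
}}

```text
time: 4.4
tool_pos: [0.4702, -0.0511, 0.3033]
ee_rot: [3.14, 0.0, 1.766]
wrist_force: [-1.1, 0.4, 5.4]
width: 0.011
finger_force: 30.0
```

Request:
{"api": "play_rows", "payload": {
  "translation": [
    [0,-0.02,-0.36],
    [0,0.02,-0.34],
    [0,0.04,-0.33],
    [0,0.07,-0.32],
    [0,0.1,-0.29],
    [0,0.12,-0.28],
    [0,0.15,-0.25],
    [0,0.17,-0.23]
  ],
  "twist": [
    [-0.29,0,0],
    [-0.29,0,0],
    [-0.3,0,0],
    [-0.29,0,0],
    [-0.29,0,0],
    [-0.29,0,0],
    [-0.29,0,0],
    [-0.29,0,0]
  ],
  "gripper": [-1,-1,-1,-1,-1,-1,-1,-1]
}}

```text
time: 5.2
tool_pos: [0.4846, -0.0482, 0.4044]
ee_rot: [2.912, 0.001, 1.766]
wrist_force: [-13.7, -2.7, 6.4]
width: 0.0107
finger_force: 30.0
```

Request:
{"api": "play_rows", "payload": {
  "translation": [
    [0,0.18,-0.21],
    [0,0.2,-0.17],
    [0,0.22,-0.15],
    [0,0.22,-0.11],
    [0,0.24,-0.09],
    [0,0.24,-0.05],
    [0,0.24,-0.03],
    [0,0.25,0.01]
  ],
  "twist": [
    [-0.29,0,0],
    [-0.3,0,0],
    [-0.29,0,0],
    [-0.29,0,0],
    [-0.29,0,0],
    [-0.29,0,0],
    [-0.29,0,0],
    [-0.3,0,0]
  ],
  "gripper": [-1,-1,-1,-1,-1,-1,-1,-1]
}}

```text
time: 6.0
tool_pos: [0.5442, -0.0365, 0.4583]
ee_rot: [2.669, 0.001, 1.765]
wrist_force: [-2.4, -2.9, 2.8]
width: 0.0109
finger_force: 30.0
```

Request:
{"api": "play_rows", "payload": {
  "translation": [
    [0,0.24,0.05],
    [0,0.24,0.07],
    [0,0.23,0.11],
    [0,0.22,0.13],
    [0,0.21,0.17],
    [0,0.19,0.19],
    [0,0.17,0.22],
    [0,0.16,0.25]
  ],
  "twist": [
    [-0.29,0,0],
    [-0.29,0,0],
    [-0.29,0,0],
    [-0.29,0,0],
    [-0.29,0,0],
    [-0.3,0,0],
    [-0.29,0,0],
    [-0.29,0,0]
  ],
  "gripper": [-1,-1,-1,-1,-1,-1,-1,-1]
}}

```text
time: 6.8
tool_pos: [0.6263, -0.0204, 0.4511]
ee_rot: [2.439, -0.001, 1.765]
wrist_force: [2.4, -2.6, 0.0]
width: 0.0107
finger_force: 30.0
```

```bash
python3 - <<'E'
from h import *
cv2.imwrite("pics/side1.png",robot.snapshot("side")[:,:,::-1]);o=pose()[2];print(o["time"],o["tool_pos"],o["wrist_force"],o["width"],o["joint_positions"])
E
```

```text
6.85 [ 0.62745702 -0.02020175  0.45061397] [ 4.11120939 -2.94386847  3.01146374] 0.011247092260324255 [-0.18028847  0.04668773  1.39438693  0.27827585  1.04774548 -0.43167391]
```

View pics/side1.png

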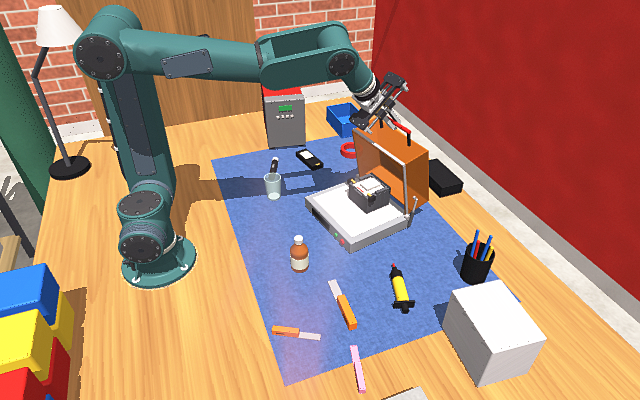

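The picture shows the hood raised well past vertical, with the gripper on the bar at (400,125), and the white cover visible at (368,187). Now I release, retreat and plan the tool grasp.

Request:
{"api": "play_rows", "payload": {
  "translation": [
    [0,0,0],
    [0,0,-0.1],
    [0,0,-0.6],
    [0,0,-0.9],
    [0,0,-0.9],
    [0,0,-0.9],
    [0,0,-0.4]
  ],
  "twist": [
    [0,0,0],
    [0,0,0],
    [0,0,0],
    [0,0,0],
    [0,0,0],
    [0,0,0],
    [0,0,0]
  ],
  "gripper": [0.28,0.28,0.28,0.28,0.28,0.28,0.28]
}}

```text
time: 7.55
tool_pos: [0.5266, -0.0389, 0.5728]
ee_rot: [2.435, 0.002, 1.766]
wrist_force: [0.8, 0.5, 0.7]
width: 0.0597
finger_force: 0.0
```

```bash
python3 - <<'E'
from h import *
h=1.515;g=np.array([.437,-.369,0])
s=plan([(g+[0,0,.33],down(h),0)]);print('down');plan([(g+[0,0,.203],down(h),5)],s)
E
```

```text
T [[-0.64, -0.57, 0.18], [-0.64, -0.55, 0.22], [-0.66, -0.51, 0.25], [-0.66, -0.49, 0.29], [-0.68, -0.46, 0.32], [-0.67, -0.43, 0.35], [-0.69, -0.39, 0.38], [-0.69, -0.35, 0.41]] 
 W [[0.59, -0.07, 0.2], [0.58, -0.07, 0.2], [0.59, -0.08, 0.2], [0.58, -0.07, 0.21], [0.59, -0.07, 0.2], [0.58, -0.07, 0.2], [0.59, -0.08, 0.2], [0.58, -0.07, 0.2]]
T [[-0.69, -0.31, 0.43], [-0.69, -0.28, 0.45], [-0.7, -0.23, 0.48], [-0.7, -0.2, 0.49]] 
 W [[0.59, -0.07, 0.2], [0.59, -0.07, 0.2], [0.58, -0.08, 0.2], [0.59, -0.07, 0.21]]
12 end [ 0.4368 -0.3691  0.3299] [-3.141  0.     1.515]
down
T [[0.0, 0.0, 0.63], [0.0, 0.0, 0.64], [0.0, 0.0, 0.63], [0.0, 0.0, 0.64], [0.0, 0.01, 0.63]] 
 W [[0.0, 0.0, 0.0], [0.0, 0.0, 0.0], [0.0, 0.0, 0.0], [0.0, 0.0, 0.0], [0.0, 0.0, 0.0]]
5 end [ 0.4372 -0.3691  0.2031] [-3.141  0.     1.515]
```

Request:
{"api": "play_rows", "payload": {
  "translation": [
    [-0.64,-0.57,0.18],
    [-0.64,-0.55,0.22],
    [-0.66,-0.51,0.25],
    [-0.66,-0.49,0.29],
    [-0.68,-0.46,0.32],
    [-0.67,-0.43,0.35],
    [-0.69,-0.39,0.38],
    [-0.69,-0.35,0.41]
  ],
  "twist": [
    [0.59,-0.07,0.2],
    [0.58,-0.07,0.2],
    [0.59,-0.08,0.2],
    [0.58,-0.07,0.21],
    [0.59,-0.07,0.2],
    [0.58,-0.07,0.2],
    [0.59,-0.08,0.2],
    [0.58,-0.07,0.2]
  ],
  "gripper": [0.28,0.28,0.28,0.28,0.28,0.28,0.28,0.28]
}}

```text
time: 8.35
tool_pos: [0.4676, -0.2602, 0.4048]
ee_rot: [2.916, -0.022, 1.597]
wrist_force: [0.7, -1.3, 0.1]
width: 0.0599
finger_force: 0.0
```

Request:
{"api": "play_rows", "payload": {
  "translation": [
    [-0.69,-0.31,0.43],
    [-0.69,-0.28,0.45],
    [-0.7,-0.23,0.48],
    [-0.7,-0.2,0.49],
    [0,0,0],
    [0,0,0],
    [0,0,0]
  ],
  "twist": [
    [0.59,-0.07,0.2],
    [0.59,-0.07,0.2],
    [0.58,-0.08,0.2],
    [0.59,-0.07,0.21],
    [0,0,0],
    [0,0,0],
    [0,0,0]
  ],
  "gripper": [0.28,0.28,0.28,0.28,0.28,0.28,0.28]
}}

```text
time: 9.05
tool_pos: [0.4378, -0.3687, 0.3264]
ee_rot: [-3.136, -0.0, 1.515]
wrist_force: [-0.7, -0.4, 0.3]
width: 0.0601
finger_force: 0.0
```

```bash
python3 - <<'E'
from h import *
p,R,o=pose();print(p,R.as_euler('xyz'))
cv2.imwrite("pics/top2.png",robot.snapshot("top")[:,:,::-1]);s=robot.snapshot("side");im=s[:,:,::-1].copy()
for n in("notch","seat_edge","pry","pry_tip","cover","cover_edge","hood_handle"):
  for c in("top","side"):
    for d in robot.spot_point(n,c)[:2]: print(c,n,[round(float(v),3) for v in d["centre"]],round(d["score"],2))
cv2.imwrite("pics/side2.png",im)
cv2.imwrite("pics/crop2.png",cv2.resize(im[120:370,240:480],None,fx=2.4,fy=2.4,interpolation=cv2.INTER_CUBIC))
E
```

```text
[ 0.43778037 -0.36868598  0.32637986] [-3.13642362e+00 -4.72971950e-04  1.51496721e+00]
top notch [0.628, -0.018, 0.102] 0.66
side notch [0.839, 0.02, 0.286] 0.59
top seat_edge [0.626, -0.024, 0.105] 0.56
side seat_edge [0.63, -0.019, 0.105] 0.63
side seat_edge [0.4, 0.177, 0.0] 0.46
top pry [0.439, -0.332, 0.001] 0.7
top pry [0.296, -0.383, -0.005] 0.61
side pry [0.4, -0.517, 0.005] 0.93
side pry [0.44, -0.335, 0.004] 0.62
top pry_tip [0.445, -0.251, 0.001] 0.76
top pry_tip [0.348, -0.411, 0.0] 0.4
side pry_tip [0.351, -0.413, 0.002] 0.93
side pry_tip [0.413, -0.465, -0.0] 0.82
top cover [0.666, -0.015, 0.104] 0.87
top cover [0.438, -0.329, 0.001] 0.31
side cover [0.665, -0.016, 0.108] 0.57
top cover_edge [0.627, -0.02, 0.108] 0.8
top hood_handle [0.843, 0.021, 0.287] 0.78
side hood_handle [0.838, 0.017, 0.287] 0.56
```

View pics/crop2.png

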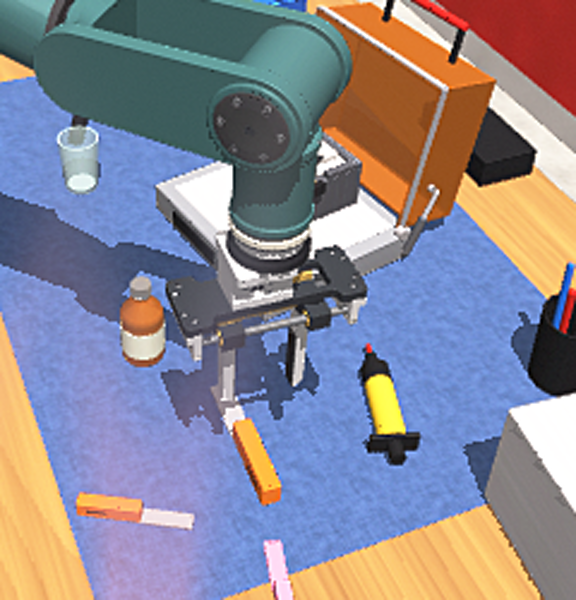

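The hood is wide open by itself (bar at world 0.84, 0.02, 0.287), and the gripper hangs over the larger orange tool at crop (255,460). I descend and grip.

Request:
{"api": "play_rows", "payload": {
  "translation": [
    [0,0,0.6],
    [0,0,0.6],
    [0,0,0.6],
    [0,0,0.6],
    [0,0,0.45],
    [0,0,0.2],
    [0,0,0],
    [0,0,0]
  ],
  "twist": [
    [0,0,0],
    [0,0,0],
    [0,0,0],
    [0,0,0],
    [0,0,0],
    [0,0,0],
    [0,0,0],
    [0,0,0]
  ],
  "gripper": [0.28,0.28,0.28,0.28,0.28,0.28,0.28,0.28]
}}

```text
time: 10.65
tool_pos: [0.4368, -0.3697, 0.2046]
ee_rot: [-3.136, 0.001, 1.514]
wrist_force: [0.2, 0.5, 0.6]
width: 0.0602
finger_force: 0.0
```

Request:
{"api": "play_rows", "payload": {
  "translation": [
    [0,0,0.02],
    [0,0,0],
    [0,0,0],
    [0,0,0],
    [0,0,0],
    [0,0,0],
    [0,0,0],
    [0,0,0]
  ],
  "twist": [
    [0,0,0],
    [0,0,0],
    [0,0,0],
    [0,0,0],
    [0,0,0],
    [0,0,0],
    [0,0,0],
    [0,0,0]
  ],
  "gripper": [-1,-1,-1,-1,-1,-1,-1,-1]
}}

```text
time: 11.45
tool_pos: [0.4366, -0.3694, 0.2031]
ee_rot: [-3.135, -0.0, 1.514]
wrist_force: [0.3, -0.2, 1.0]
width: 0.0221
finger_force: 30.0
```

```bash
python3 - <<'E'
from h import *
p,R,o=pose();print(p,R.as_euler('xyz'),o["width"],o["finger_force"])
# grip at pry x=-37.5: tip 0.1225 ahead of TCP, underside 0.2037 below TCP
# staging: level, tip at box x=-0.05
tip=box(-.05,0,.101);D=down(YAW)
q=tip-D.apply([.1225,0,p[2]])   # tool z is down
print(q,q-p)
s=plan([(p+[0,0,.2],R,0)]);print("swing");s=plan([(np.r_[q[:2],.42],D,0)],s);print("lower");plan([(q,D,5)],s)
E
```

```text
[ 0.43658959 -0.36940219  0.2031015 ] [-3.13526360e+00 -4.34324036e-05  1.51394054e+00] 0.022120199977098333 29.980419874191284
[ 0.45476928 -0.05392473  0.3041015 ] [0.01817969 0.31547747 0.101     ]
T [[0.0, -0.01, -0.83], [0.0, 0.0, -0.84], [0.0, -0.01, -0.83], [0.0, 0.0, -0.83], [0.0, -0.01, -0.84], [0.0, 0.0, -0.83]] 
 W [[0.0, 0.0, 0.0], [0.0, 0.0, 0.0], [0.0, 0.0, 0.0], [0.0, 0.0, 0.0], [0.0, 0.0, 0.0], [0.0, 0.0, 0.0]]
6 end [ 0.4367 -0.3694  0.4031] [-3.135 -0.     1.514]
swing
T [[0.56, 0.0, -0.03], [0.57, -0.05, -0.03], [0.55, -0.11, -0.03], [0.54, -0.16, -0.03], [0.53, -0.2, -0.03], [0.5, -0.26, -0.03], [0.48, -0.3, -0.03], [0.44, -0.35, -0.03]] 
 W [[0.0, 0.0, 0.94], [-0.01, 0.01, 0.94], [0.0, 0.0, 0.95], [-0.01, 0.0, 0.94], [0.0, 0.0, 0.94], [0.0, 0.01, 0.94], [-0.01, 0.0, 0.94], [0.0, 0.0, 0.95]]
T [[0.41, -0.38, -0.03], [0.38, -0.43, -0.03], [0.33, -0.45, -0.03], [0.29, -0.49, -0.03], [0.24, -0.51, -0.03], [0.19, -0.53, -0.03]] 
 W [[0.0, 0.01, 0.94], [-0.01, 0.0, 0.94], [0.0, 0.0, 0.94], [-0.01, 0.01, 0.95], [0.0, 0.0, 0.94], [0.0, 0.0, 0.94]]
14 end [ 0.4547 -0.0539  0.4201] [-3.141  0.     0.195]
lower
T [[0.0, 0.0, 0.58], [0.0, 0.0, 0.58], [0.0, 0.0, 0.58], [0.0, 0.0, 0.58], [0.0, 0.0, 0.58]] 
 W [[0.0, 0.0, 0.0], [0.0, 0.0, 0.0], [0.0, 0.0, 0.0], [0.0, 0.0, 0.0], [0.0, 0.0, 0.0]]
5 end [ 0.4547 -0.0538  0.3041] [-3.141  0.     0.195]
```

Request:
{"api": "play_rows", "payload": {
  "translation": [
    [0,0,-0.4],
    [0,0,-0.83],
    [0,0,-0.83],
    [0,0,-0.83],
    [0,0,-0.84],
    [0,0,-0.83],
    [0,0,-0.43]
  ],
  "twist": [
    [0,0,0],
    [0,0,0],
    [0,0,0],
    [0,0,0],
    [0,0,0],
    [0,0,0],
    [0,0,0]
  ],
  "gripper": [-1,-1,-1,-1,-1,-1,-1]
}}

```text
time: 12.15
tool_pos: [0.4378, -0.3695, 0.4057]
ee_rot: [-3.138, 0.003, 1.514]
wrist_force: [0.7, -0.5, -0.9]
width: 0.0221
finger_force: 30.0
```

Request:
{"api": "play_rows", "payload": {
  "translation": [
    [0.56,0,-0.03],
    [0.57,-0.05,-0.03],
    [0.55,-0.11,-0.03],
    [0.54,-0.16,-0.03],
    [0.53,-0.2,-0.03],
    [0.5,-0.26,-0.03],
    [0.48,-0.3,-0.03],
    [0.44,-0.35,-0.03]
  ],
  "twist": [
    [0,0,0.94],
    [-0.01,0.01,0.94],
    [0,0,0.95],
    [-0.01,0,0.94],
    [0,0,0.94],
    [0,0.01,0.94],
    [-0.01,0,0.94],
    [0,0,0.95]
  ],
  "gripper": [-1,-1,-1,-1,-1,-1,-1,-1]
}}

```text
time: 12.95
tool_pos: [0.4478, -0.1882, 0.4115]
ee_rot: [-3.137, 0.002, 0.756]
wrist_force: [-0.1, 0.2, -1.4]
width: 0.0217
finger_force: 30.0
```

Request:
{"api": "play_rows", "payload": {
  "translation": [
    [0.41,-0.38,-0.03],
    [0.38,-0.43,-0.03],
    [0.33,-0.45,-0.03],
    [0.29,-0.49,-0.03],
    [0.24,-0.51,-0.03],
    [0.19,-0.53,-0.03],
    [0,0,0],
    [0,0,0]
  ],
  "twist": [
    [0,0.01,0.94],
    [-0.01,0,0.94],
    [0,0,0.94],
    [-0.01,0.01,0.95],
    [0,0,0.94],
    [0,0,0.94],
    [0,0,0],
    [0,0,0]
  ],
  "gripper": [-1,-1,-1,-1,-1,-1,-1,-1]
}}

```text
time: 13.75
tool_pos: [0.4558, -0.0539, 0.4191]
ee_rot: [-3.141, 0.002, 0.197]
wrist_force: [0.4, -0.3, -1.6]
width: 0.0215
finger_force: 30.0
```

Request:
{"api": "play_rows", "payload": {
  "translation": [
    [0,0,0.58],
    [0,0,0.58],
    [0,0,0.58],
    [0,0,0.58],
    [0,0,0.4],
    [0,0,0],
    [0,0,0]
  ],
  "twist": [
    [0,0,0],
    [0,0,0],
    [0,0,0],
    [0,0,0],
    [0,0,0],
    [0,0,0],
    [0,0,0]
  ],
  "gripper": [-1,-1,-1,-1,-1,-1,-1]
}}

```text
time: 14.45
tool_pos: [0.4558, -0.0547, 0.3108]
ee_rot: [-3.141, 0.001, 0.194]
wrist_force: [1.3, -0.6, -0.6]
width: 0.0216
finger_force: 30.0
```

```bash
python3 - <<'E'
from h import *
p,R,o=pose();print(p,R.as_euler('xyz'),o["width"],o["wrist_force"])
t=robot.snapshot("top")[:,:,::-1];s=robot.snapshot("side")[:,:,::-1]
for n in("notch","seat_edge","pry","pry_tip","cover_edge"):
  for c in("top","side"):
    for d in robot.spot_point(n,c)[:2]: print(c,n,[round(float(v),3) for v in d["centre"]],round(d["score"],2))
a=cv2.resize(t[120:260,240:380],(560,560),interpolation=cv2.INTER_CUBIC);b=cv2.resize(s[140:265,290:430],(625,560),interpolation=cv2.INTER_CUBIC)
cv2.imwrite("pics/c3.png",cv2.resize(np.hstack([a,b]),(800,378)))
cv2.imwrite("pics/side3.png",s);cv2.imwrite("pics/top3.png",t)
E
```

```text
[ 0.4558462  -0.0546626   0.31077078] [-3.14089556e+00  1.26197909e-03  1.94320440e-01] 0.02157690184990475 [ 1.25372855 -0.6372518  -0.60109997]
top notch [0.628, -0.021, 0.109] 0.42
side notch [0.624, -0.02, 0.105] 0.91
top seat_edge [0.624, -0.026, 0.106] 0.62
side seat_edge [0.63, -0.016, 0.106] 0.88
top pry [0.399, -0.518, -0.003] 0.56
top pry [0.295, -0.383, -0.004] 0.51
side pry [0.491, -0.05, 0.111] 0.78
side pry [0.397, -0.516, 0.002] 0.78
top pry_tip [0.577, -0.029, 0.107] 0.71
top pry_tip [0.349, -0.412, -0.001] 0.71
side pry_tip [0.349, -0.412, 0.002] 0.98
side pry_tip [0.414, -0.464, -0.002] 0.9
side cover_edge [0.63, -0.021, 0.108] 0.5
```

View pics/c3.png

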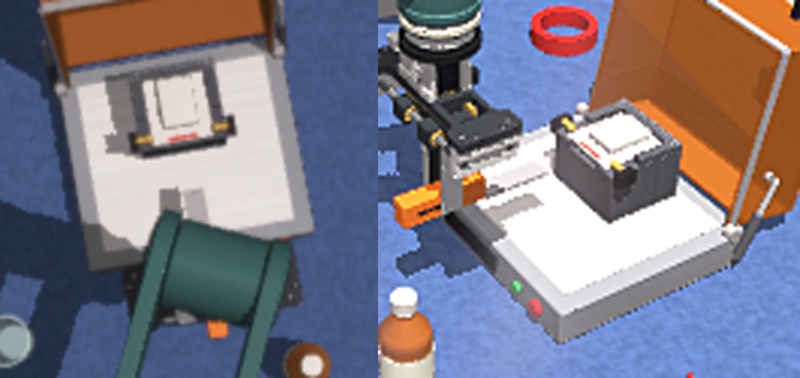

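The tool is level in the hand (left part: blade at (190,205)), in front of and lined up with the lamp. The cover's red stripe is at (182,137) and the notch is below it. I lower to notch height and settle.

Request:
{"api": "play_rows", "payload": {
  "translation": [
    [0.3,0,0.16],
    [0.4,0,0],
    [0.3,0,0],
    [0,0,0],
    [0,0,0]
  ],
  "twist": [
    [0,0,0],
    [0,0,0],
    [0,0,0],
    [0,0,0],
    [0,0,0]
  ],
  "gripper": [-1,-1,-1,-1,-1]
}}

```text
time: 15.55
tool_pos: [0.4951, -0.0461, 0.3043]
ee_rot: [-3.141, 0.001, 0.195]
wrist_force: [-0.4, 0.5, -0.9]
width: 0.0217
finger_force: 30.0
```

Request:
{"api": "play_rows", "payload": {
  "translation": [
    [0.15,0,0],
    [0.15,0,0],
    [0.15,0,0],
    [0.15,0,0],
    [0,0,0]
  ],
  "twist": [
    [0,0,0],
    [0,0,0],
    [0,0,0],
    [0,0,0],
    [0,0,0]
  ],
  "gripper": [-1,-1,-1,-1,-1]
}}

```text
time: 16.05
tool_pos: [0.5193, -0.0413, 0.3044]
ee_rot: [-3.141, 0.0, 0.195]
wrist_force: [0.1, -0.7, -1.2]
width: 0.022
finger_force: 30.0
```

Request:
{"api": "play_rows", "payload": {
  "translation": [
    [0.15,0,0],
    [0.15,0,0],
    [0.1,0,0],
    [0.05,0,0],
    [0,0,0]
  ],
  "twist": [
    [0,0,0],
    [0,0,0],
    [0,0,0],
    [0,0,0],
    [0,0,0]
  ],
  "gripper": [-1,-1,-1,-1,-1]
}}

```text
time: 16.55
tool_pos: [0.5366, -0.0379, 0.3043]
ee_rot: [-3.141, 0.001, 0.195]
wrist_force: [-0.0, 0.9, -2.1]
width: 0.0219
finger_force: 30.0
```

```bash
python3 - <<'E'
from h import *
p,R,o=pose();print(p,R.as_euler('xyz'),o["wrist_force"])
tip=p+R.apply([.1225,0,.2031]);print("tip box",(tip-BC)@BX,(tip-BC)@BY,tip[2])
f=np.array([.1225-((tip-BC)@BX),0,.2031]);F=p+R.apply(f);F2=F.copy();F2[2]-=.0012  # fulcrum in tool, world
W=[]
for a in np.linspace(0,.36,13)[1:]:
    Q=R*Ro.from_euler('y',a);W.append((F2-Q.apply(f),Q,1))
plan(W);print(W[-1][0])
s=robot.snapshot("side")[:,:,::-1]
cv2.imwrite("pics/c4.png",cv2.resize(s[150:240,320:420],(800,600*90//75//1)[:1]+(600,),interpolation=cv2.INTER_CUBIC))
E
```

```text
[ 0.5365624  -0.03793012  0.30426114] [-3.14079239e+00  6.84814944e-04  1.95095304e-01] [-0.04341964  0.92788782 -2.13881294]
tip box 0.03320303823409172 1.6899593775502398e-05 0.10107736703613604
T [[-0.15, 0.0, 0.1], [-0.15, 0.0, 0.07], [-0.15, 0.0, 0.07], [-0.16, 0.0, 0.07], [-0.15, 0.0, 0.07], [-0.15, 0.0, 0.07], [-0.15, 0.0, 0.06], [-0.15, 0.0, 0.07]] 
 W [[0.0, 0.3, 0.0], [0.0, 0.3, 0.0], [0.0, 0.3, 0.0], [0.0, 0.3, 0.0], [0.0, 0.3, 0.0], [0.0, 0.3, 0.0], [0.0, 0.3, 0.0], [0.0, 0.3, 0.0]]
T [[-0.15, 0.0, 0.07], [-0.15, 0.0, 0.07], [-0.15, 0.0, 0.07], [-0.16, 0.0, 0.07]] 
 W [[0.0, 0.3, 0.0], [0.0, 0.3, 0.0], [0.0, 0.3, 0.0], [0.0, 0.3, 0.0]]
12 end [ 0.4718 -0.0507  0.2586] [-3.141 -0.359  0.195]
[ 0.47195166 -0.05066149  0.25862987]
```

View pics/c4.png

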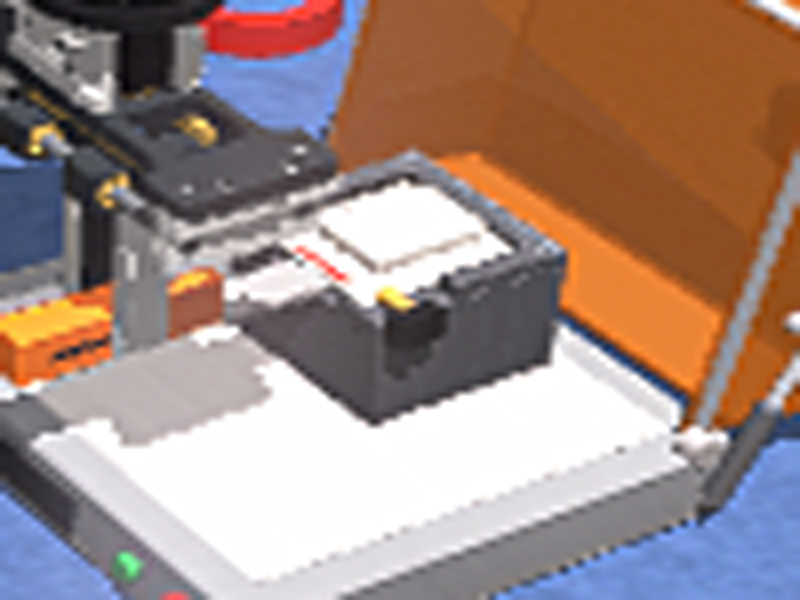

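The blade (270,280) runs under the red stripe (320,265) into the notch. Now I lever.

Request:
{"api": "play_rows", "payload": {
  "translation": [
    [-0.15,0,0.1],
    [-0.15,0,0.07],
    [-0.15,0,0.07],
    [-0.16,0,0.07],
    [-0.15,0,0.07],
    [-0.15,0,0.07]
  ],
  "twist": [
    [0,0.3,0],
    [0,0.3,0],
    [0,0.3,0],
    [0,0.3,0],
    [0,0.3,0],
    [0,0.3,0]
  ],
  "gripper": [-1,-1,-1,-1,-1,-1]
}}

```text
time: 17.2
tool_pos: [0.5016, -0.0448, 0.2837]
ee_rot: [-3.141, -0.181, 0.195]
wrist_force: [0.4, -0.0, -1.0]
width: 0.0218
finger_force: 30.0
```

Request:
{"api": "play_rows", "payload": {
  "translation": [
    [-0.15,0,0.06],
    [-0.15,0,0.07],
    [-0.15,0,0.07],
    [-0.15,0,0.07],
    [-0.15,0,0.07],
    [-0.16,0,0.07],
    [0,0,0]
  ],
  "twist": [
    [0,0.3,0],
    [0,0.3,0],
    [0,0.3,0],
    [0,0.3,0],
    [0,0.3,0],
    [0,0.3,0],
    [0,0,0]
  ],
  "gripper": [-1,-1,-1,-1,-1,-1,-1]
}}

```text
time: 17.9
tool_pos: [0.4705, -0.0508, 0.2582]
ee_rot: [-3.14, -0.358, 0.194]
wrist_force: [-1.7, -0.3, -0.3]
width: 0.0219
finger_force: 30.0
```

```bash
python3 - <<'E'
from h import *
p,R,o=pose();print(p,R.as_euler('xyz'),o["wrist_force"])
tip=p+R.apply([.1225,0,.2031]);print("tip box",(tip-BC)@BX,(tip-BC)@BY,tip[2])
t=robot.snapshot("top");s=robot.snapshot("side")[:,:,::-1]
for n in("cover","cover_edge","pry_tip"):
  for c in("top","side"):
    for d in robot.spot_point(n,c)[:2]: print(c,n,[round(float(v),3) for v in d["centre"]],round(d["score"],2))
cv2.imwrite("pics/c5.png",cv2.resize(s[150:240,320:420],(800,600),interpolation=cv2.INTER_CUBIC))
E
```

```text
[ 0.47051763 -0.05077401  0.25817851] [-3.14021574 -0.35826673  0.19394462] [-1.7201708  -0.278905   -0.30549052]
tip box 0.029499822526871524 0.00012291826060351023 0.11092913347107289
top cover [0.67, -0.014, 0.112] 0.59
side cover [0.665, -0.013, 0.112] 0.78
top cover_edge [0.625, -0.021, 0.117] 0.92
top cover_edge [0.627, -0.022, 0.106] 0.44
side cover_edge [0.629, -0.019, 0.118] 0.56
top pry_tip [0.653, -0.014, 0.106] 0.74
top pry_tip [0.417, -0.461, -0.005] 0.67
side pry_tip [0.415, -0.463, 0.002] 0.8
side pry_tip [0.655, -0.015, 0.111] 0.79
```

View pics/c5.png

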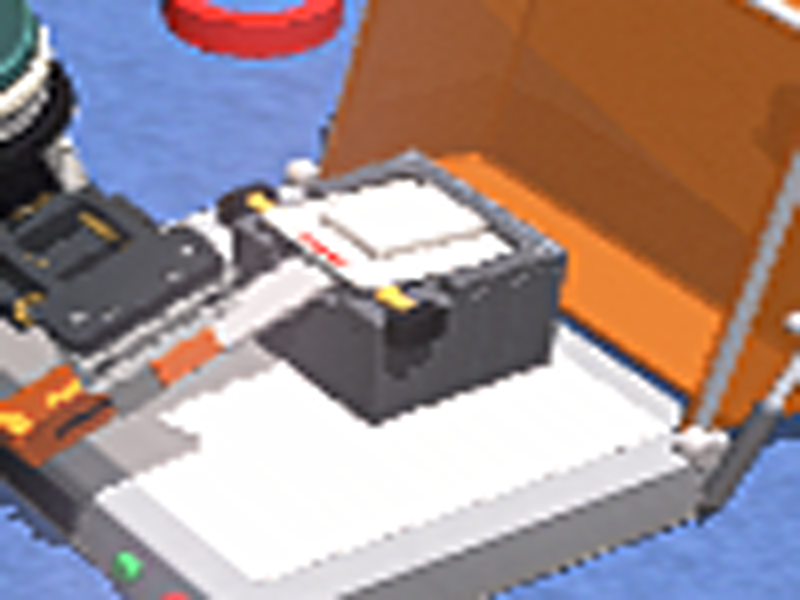

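The cover's front edge is up (edge z ≈ 0.117, red stripe at (322,250) raised above the rim), so it has popped off the catches. I lower the blade back to level and withdraw.

```bash
python3 - <<'E'
from h import *
p,R,o=pose()
q=np.array([.5360,-.0380,.3043]);f=np.array([.0893,0,.2031]);L=down(YAW)
F=q+L.apply(f);W=[]
for a in np.linspace(.358,0,8)[1:]:
    Q=L*Ro.from_euler('y',a);W.append((F-Q.apply(f),Q,1))
s=plan(W)
b=q-BX*.09;print("back");s=plan([(b,L,6)],s);u=b+[0,0,.11];s=plan([(u,L,4)],s)
print("swing");h=1.515;s=plan([([.437,-.369,.40],down(h),0)],s);print("down");plan([([.437,-.369,.21],down(h),6)],s)
E
```

```text
T [[0.27, 0.0, -0.14], [0.27, 0.0, -0.11], [0.26, 0.0, -0.1], [0.26, 0.0, -0.11], [0.26, 0.0, -0.11], [0.27, 0.0, -0.11], [0.26, 0.0, -0.1]] 
 W [[-0.01, -0.53, 0.0], [0.0, -0.51, 0.0], [0.0, -0.51, 0.0], [0.0, -0.51, 0.0], [0.0, -0.51, 0.0], [0.0, -0.51, 0.0], [0.0, -0.51, 0.0]]
7 end [ 0.536  -0.038   0.3042] [ 3.141 -0.     0.195]
back
T [[-0.38, 0.0, 0.0], [-0.37, 0.0, 0.0], [-0.38, 0.0, 0.0], [-0.37, 0.0, 0.0], [-0.38, 0.0, 0.0], [-0.37, 0.0, 0.0]] 
 W [[0.0, 0.0, 0.0], [0.0, 0.0, 0.0], [0.0, 0.0, 0.0], [0.0, 0.0, 0.0], [0.0, 0.0, 0.0], [0.0, 0.0, 0.0]]
6 end [ 0.4478 -0.0554  0.3041] [ 3.141 -0.     0.195]
T [[0.0, 0.0, -0.69], [0.0, 0.0, -0.69], [0.0, 0.0, -0.69], [0.0, 0.0, -0.68]] 
 W [[0.0, 0.0, 0.0], [0.0, 0.0, 0.0], [0.0, 0.0, 0.0], [0.0, 0.0, 0.0]]
4 end [ 0.4477 -0.0554  0.4141] [ 3.141 -0.     0.195]
swing
T [[-0.13, 0.55, 0.03], [-0.17, 0.53, 0.02], [-0.23, 0.51, 0.03], [-0.28, 0.49, 0.02], [-0.32, 0.46, 0.03], [-0.36, 0.43, 0.02], [-0.4, 0.39, 0.03], [-0.43, 0.35, 0.02]] 
 W [[0.0, 0.0, -0.94], [0.0, 0.0, -0.95], [0.0, 0.0, -0.94], [0.0, 0.0, -0.94], [0.0, 0.0, -0.94], [0.0, 0.0, -0.95], [0.0, 0.0, -0.94], [0.0, 0.0, -0.94]]
T [[-0.47, 0.31, 0.03], [-0.49, 0.27, 0.02], [-0.52, 0.22, 0.03], [-0.53, 0.17, 0.02], [-0.55, 0.11, 0.03], [-0.56, 0.07, 0.02]] 
 W [[0.0, 0.0, -0.95], [0.0, 0.0, -0.94], [0.0, 0.0, -0.94], [0.0, 0.0, -0.95], [0.0, 0.0, -0.94], [0.0, 0.0, -0.94]]
14 end [ 0.4371 -0.3692  0.4002] [3.141 0.    1.515]
down
T [[0.0, 0.0, 0.79], [0.0, 0.0, 0.79], [0.0, 0.0, 0.8], [0.0, 0.0, 0.79], [0.0, 0.0, 0.79], [0.0, -0.01, 0.79]] 
 W [[0.0, 0.0, 0.0], [0.0, 0.0, 0.0], [0.0, 0.0, 0.0], [0.0, 0.0, 0.0], [0.0, 0.0, 0.0], [0.0, 0.0, 0.0]]
6 end [ 0.4368 -0.3692  0.2102] [3.141 0.    1.515]
```

Request:
{"api": "play_rows", "payload": {
  "translation": [
    [0.27,0,-0.14],
    [0.27,0,-0.11],
    [0.26,0,-0.1],
    [0.26,0,-0.11],
    [0.26,0,-0.11],
    [0.27,0,-0.11],
    [0.26,0,-0.1],
    [0,0,0]
  ],
  "twist": [
    [0,-0.53,0],
    [0,-0.51,0],
    [0,-0.51,0],
    [0,-0.51,0],
    [0,-0.51,0],
    [0,-0.51,0],
    [0,-0.51,0],
    [0,0,0]
  ],
  "gripper": [-1,-1,-1,-1,-1,-1,-1,-1]
}}

```text
time: 19.1
tool_pos: [0.5374, -0.0378, 0.3045]
ee_rot: [-3.141, -0.002, 0.196]
wrist_force: [0.5, -0.7, -1.9]
width: 0.0222
finger_force: 30.0
```

Request:
{"api": "play_rows", "payload": {
  "translation": [
    [-0.25,0,0],
    [-0.37,0,0],
    [-0.38,0,0],
    [-0.37,0,0],
    [-0.38,0,0],
    [-0.5,0,0]
  ],
  "twist": [
    [0,0,0],
    [0,0,0],
    [0,0,0],
    [0,0,0],
    [0,0,0],
    [0,0,0]
  ],
  "gripper": [-1,-1,-1,-1,-1,-1]
}}

```text
time: 19.7
tool_pos: [0.4457, -0.0556, 0.3035]
ee_rot: [-3.141, -0.001, 0.195]
wrist_force: [-1.2, -0.3, -1.1]
width: 0.0222
finger_force: 30.0
```

Request:
{"api": "play_rows", "payload": {
  "translation": [
    [0,0,-0.69],
    [0,0,-0.69],
    [0,0,-0.69],
    [0,0,-0.68],
    [0,0,0]
  ],
  "twist": [
    [0,0,0],
    [0,0,0],
    [0,0,0],
    [0,0,0],
    [0,0,0]
  ],
  "gripper": [-1,-1,-1,-1,-1]
}}

```text
time: 20.2
tool_pos: [0.4468, -0.0558, 0.4179]
ee_rot: [3.139, -0.009, 0.195]
wrist_force: [0.3, -0.2, -1.1]
width: 0.0214
finger_force: 30.0
```

```bash
python3 - <<'E'
from h import *
p,R,o=pose();print(p,R.as_euler('xyz'),o["wrist_force"],o["width"])
t=robot.snapshot("top");s=robot.snapshot("side")[:,:,::-1]
for n in("cover","cover_edge","pry","pry_tip","hood_handle"):
  for c in("top","side"):
    for d in robot.spot_point(n,c)[:2]: print(c,n,[round(float(v),3) for v in d["centre"]],round(d["score"],2))
cv2.imwrite("pics/c6.png",cv2.resize(s[110:260,270:470],(800,600),interpolation=cv2.INTER_CUBIC))
E
```

```text
[ 0.44675221 -0.05578118  0.41792694] [ 3.1386558  -0.00856897  0.19453003] [ 0.34041777 -0.19050788 -1.09100354] 0.021406748810339427
top cover [0.666, -0.013, 0.109] 0.67
top cover [0.624, -0.02, 0.118] 0.31
side cover [0.664, -0.015, 0.113] 0.81
side cover [0.84, 0.02, 0.287] 0.23
top cover_edge [0.627, -0.017, 0.117] 0.75
side cover_edge [0.628, -0.021, 0.115] 0.6
top pry [0.295, -0.38, -0.0] 0.73
top pry [0.404, -0.517, 0.0] 0.64
side pry [0.4, -0.514, 0.004] 0.78
side pry [0.485, -0.05, 0.212] 0.72
top pry_tip [0.35, -0.41, 0.001] 0.77
top pry_tip [0.57, -0.031, 0.215] 0.62
side pry_tip [0.35, -0.41, 0.001] 0.93
side pry_tip [0.57, -0.031, 0.215] 0.77
top hood_handle [0.844, 0.022, 0.285] 0.85
side hood_handle [0.838, 0.02, 0.286] 0.85
```

View pics/c6.png

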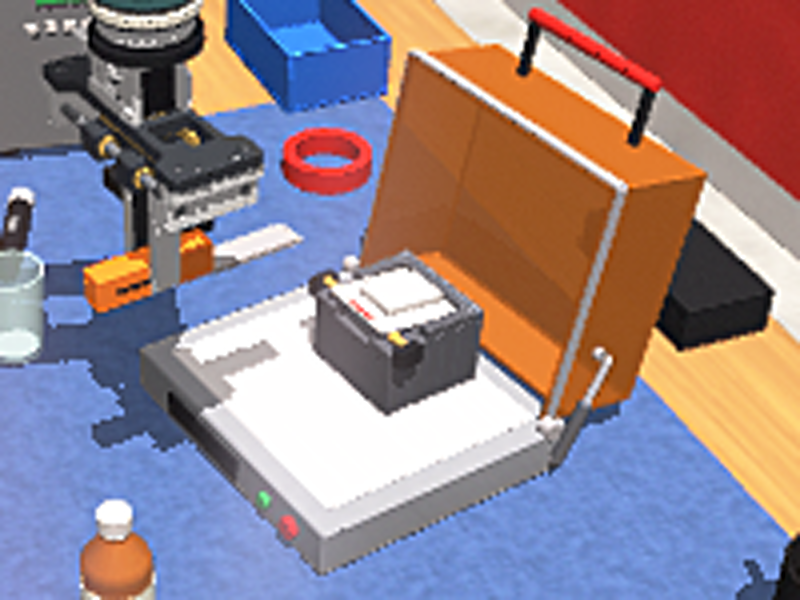

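The cover stays up with its front edge at z ≈ 0.116 (stripe at (360,308)), the hood is wide open, and the tool is free of the box. I lay the tool back at its old spot on the bench.

Request:
{"api": "play_rows", "payload": {
  "translation": [
    [-0.13,0.55,0.03],
    [-0.17,0.53,0.02],
    [-0.23,0.51,0.03],
    [-0.28,0.49,0.02],
    [-0.32,0.46,0.03],
    [-0.36,0.43,0.02],
    [-0.4,0.39,0.03],
    [-0.43,0.35,0.02]
  ],
  "twist": [
    [0,0,-0.94],
    [0,0,-0.95],
    [0,0,-0.94],
    [0,0,-0.94],
    [0,0,-0.94],
    [0,0,-0.95],
    [0,0,-0.94],
    [0,0,-0.94]
  ],
  "gripper": [-1,-1,-1,-1,-1,-1,-1,-1]
}}

```text
time: 21.6
tool_pos: [0.4413, -0.2356, 0.4057]
ee_rot: [-3.141, -0.001, 0.953]
wrist_force: [0.6, -0.0, -1.6]
width: 0.0218
finger_force: 30.0
```

Request:
{"api": "play_rows", "payload": {
  "translation": [
    [-0.47,0.31,0.03],
    [-0.49,0.27,0.02],
    [-0.52,0.22,0.03],
    [-0.53,0.17,0.02],
    [-0.55,0.11,0.03],
    [-0.56,0.07,0.02],
    [0,0,0],
    [0,0,0]
  ],
  "twist": [
    [0,0,-0.95],
    [0,0,-0.94],
    [0,0,-0.94],
    [0,0,-0.95],
    [0,0,-0.94],
    [0,0,-0.94],
    [0,0,0],
    [0,0,0]
  ],
  "gripper": [-1,-1,-1,-1,-1,-1,-1,-1]
}}

```text
time: 22.4
tool_pos: [0.437, -0.3695, 0.3993]
ee_rot: [-3.141, -0.002, 1.513]
wrist_force: [0.1, 0.5, -1.8]
width: 0.0219
finger_force: 30.0
```

Request:
{"api": "play_rows", "payload": {
  "translation": [
    [0,0,0.79],
    [0,0,0.79],
    [0,0,0.8],
    [0,0,0.79],
    [0,0,0.79],
    [0,0,0.6],
    [0,0,0],
    [0,0,0]
  ],
  "twist": [
    [0,0,0],
    [0,0,0],
    [0,0,0],
    [0,0,0],
    [0,0,0],
    [0,0,0],
    [0,0,0],
    [0,0,0]
  ],
  "gripper": [-1,-1,-1,-1,-1,-1,-1,-1]
}}

```text
time: 23.2
tool_pos: [0.4373, -0.3686, 0.2178]
ee_rot: [3.141, -0.001, 1.515]
wrist_force: [0.8, -0.2, -1.7]
width: 0.0215
finger_force: 30.0
```

Lower the last 14 mm gently until touch.

Request:
{"api": "play_rows", "payload": {
  "translation": [
    [0,0,0.15],
    [0,0,0.12],
    [0,0,0.05],
    [0,0,0.03],
    [0,0,0],
    [0,0,0]
  ],
  "twist": [
    [0,0,0],
    [0,0,0],
    [0,0,0],
    [0,0,0],
    [0,0,0],
    [0,0,0]
  ],
  "gripper": [-1,-1,-1,-1,-1,-1]
}}

```text
time: 23.8
tool_pos: [0.437, -0.3693, 0.2035]
ee_rot: [3.141, -0.001, 1.515]
wrist_force: [-1.0, 0.1, -1.3]
width: 0.0217
finger_force: 30.0
```

Request:
{"api": "play_rows", "payload": {
  "translation": [
    [0,0,0.01],
    [0,0,0],
    [0,0,0],
    [0,0,0],
    [0,0,0]
  ],
  "twist": [
    [0,0,0],
    [0,0,0],
    [0,0,0],
    [0,0,0],
    [0,0,0]
  ],
  "gripper": [-1,0.28,0.28,0.28,0.28]
}}

```text
time: 24.3
tool_pos: [0.4371, -0.3692, 0.2031]
ee_rot: [3.141, -0.001, 1.515]
wrist_force: [-0.0, 0.4, 0.7]
width: 0.0504
finger_force: 0.0
```

Request:
{"api": "play_rows", "payload": {
  "translation": [
    [0,0,-0.3],
    [0,0,-0.6],
    [0,0,-0.8],
    [0,0,-0.8],
    [0,0,-0.8],
    [0,0,-0.8],
    [0,0,-0.3]
  ],
  "twist": [
    [0,0,0],
    [0,0,0],
    [0,0,0],
    [0,0,0],
    [0,0,0],
    [0,0,0],
    [0,0,0]
  ],
  "gripper": [0.28,0.28,0.28,0.28,0.28,0.28,0.28]
}}

```text
time: 25.0
tool_pos: [0.4371, -0.3695, 0.3843]
ee_rot: [3.135, 0.005, 1.515]
wrist_force: [-0.8, 1.3, 0.2]
width: 0.0602
finger_force: 0.0
```

```bash
python3 - <<'E'
from h import *
p,R,o=pose();print(p,o["width"],o["wrist_force"])
t=robot.snapshot("top");s=robot.snapshot("side")[:,:,::-1]
for n in("cover_edge","pry","pry_tip","hood_handle","bottle","cup","syringe","uv_wand","case"):
  for c in("top","side"):
    for d in robot.spot_point(n,c)[:2]: print(c,n,[round(float(v),3) for v in d["centre"]],round(d["score"],2))
cv2.imwrite("pics/c7.png",s)
E
```

```text
[ 0.43709469 -0.36950451  0.38427862] 0.060224932817926916 [-0.76035152  1.27314114  0.18612304]
top cover_edge [0.629, -0.02, 0.119] 0.62
top cover_edge [0.442, -0.33, 0.002] 0.6
top pry [0.44, -0.331, 0.002] 0.74
top pry [0.722, -0.002, 0.047] 0.62
side pry [0.293, -0.386, 0.004] 0.88
side pry [0.402, -0.514, 0.004] 0.85
top pry_tip [0.443, -0.251, -0.002] 0.75
top pry_tip [0.35, -0.41, 0.004] 0.46
side pry_tip [0.351, -0.411, -0.001] 0.82
side pry_tip [0.45, -0.249, 0.003] 0.81
top hood_handle [0.844, 0.024, 0.283] 0.63
side hood_handle [0.838, 0.018, 0.285] 0.66
top bottle [0.377, -0.168, 0.002] 0.52
side bottle [0.377, -0.167, -0.006] 0.73
top cup [0.398, 0.178, -0.001] 0.67
side cup [0.4, 0.175, 0.001] 0.93
top syringe [0.601, -0.344, 0.0] 0.66
top syringe [0.379, -0.17, 0.004] 0.46
side syringe [0.604, -0.344, 0.002] 0.73
top uv_wand [0.442, 0.335, 0.002] 0.71
top uv_wand [0.665, -0.011, 0.109] 0.39
side uv_wand [0.443, 0.333, 0.0] 0.47
top case [0.594, 0.35, 0.001] 0.97
side case [0.63, -0.018, 0.106] 0.51
side case [0.588, 0.346, 0.001] 0.5
```

View pics/c7.png

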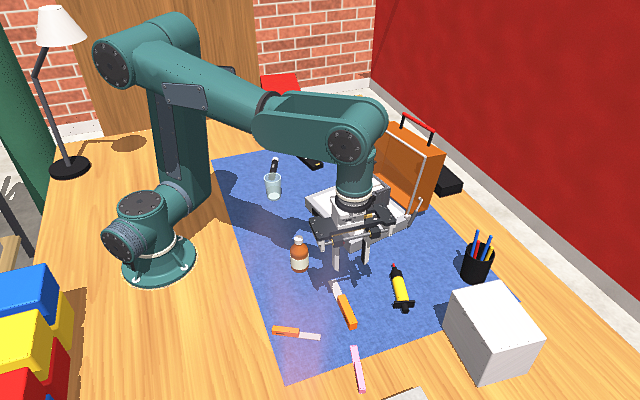

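The tool lies flat on the bench at (345,305) with the gripper clear above it. The hood is open at (415,165), and the bystanders have not moved.

```bash
python3 -c "
from bench import robot
print(robot.close_job())"
```

```text
the job is handed in; nothing more can be done
None
```

The job is handed in at about 26 s of the 62 s allowed: the hood stands wide open by itself, the cover is levered off its catches and loose in the box, and the pry tool lies flat on the bench clear of the box, with no other item seen to have moved.

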